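# Change over two rotary isolators

## Task

Change the bench over from one supply to the other: turn the handle of the isolator that is on to off, and only then turn the handle of the other isolator from off to on, so that the two are never on together. A handle in line with its box's conduit is on, a handle across the box is off; leave both handles fully home in their positions and the loose things round them where they are.

Things in the scene. Friction and masses are not known exactly. Their poses are not given: they have to be found in the camera images.
- supply_a_box: Isolator box supply_a (stands left or right): grey metal with a grey lid, 112 x 92 x 60 mm (x, y, z), bolted down by feet 4 mm high that stand out 17 mm on both long sides; it cannot move. Origin: centre of its underside, on the handle's vertical axis; x points out of the face with the steel conduit (an elbow into the bench, out to 50 mm past that face, 42 mm high), z up.
- supply_a (a joint): Rotary handle of supply_a_box, rad. 0 = off detent: pointer end towards the box's own +y, handle across the box; 1.57 = on detent: pointer end towards the box's +x, in line with the conduit. Grows clockwise seen from above: direction of the pointer = box yaw + 1.57 - value. Stops at -0.06 and 1.63. An over-centre spring (at most about 0.2 N m, friction about 0.03 N m) pulls it to the nearer detent, tipping over at 0.785; at the start this one is on.
- supply_a_grip (a point): Handle of supply_a_box. Centre of the grip bar, on the turning axis, 88 mm above the bench. The black plastic bar is 16 mm thick, 74 mm long (from 34 mm behind the axis to 40 mm ahead) plus a 9 mm thick pointer tip out to 54 mm; its top is 108 mm above the bench (the pointer tip's 100 mm). Under it a round disc of 44 mm diameter, top 68 mm above the bench; the box lid is at 60 mm. Its x axis is the direction of the pointer, z up.
- supply_b_box: Isolator box supply_b, of the same make as supply_a: grey metal with a grey lid, 112 x 92 x 60 mm (x, y, z), bolted down by feet 4 mm high that stand out 17 mm on both long sides; it cannot move. Origin: centre of its underside, on the handle's vertical axis; x points out of the face with the steel conduit (an elbow into the bench, out to 50 mm past that face, 42 mm high), z up.
- supply_b (a joint): Rotary handle of supply_b_box, rad. 0 = off detent: pointer end towards the box's own +y, handle across the box; 1.57 = on detent: pointer end towards the box's +x, in line with the conduit. Grows clockwise seen from above: direction of the pointer = box yaw + 1.57 - value. Stops at -0.06 and 1.63. An over-centre spring (at most about 0.2 N m, friction about 0.03 N m) pulls it to the nearer detent, tipping over at 0.785; at the start this one is off.
- supply_b_grip (a point): Handle of supply_b_box. Centre of the grip bar, on the turning axis, 88 mm above the bench. The black plastic bar is 16 mm thick, 74 mm long (from 34 mm behind the axis to 40 mm ahead) plus a 9 mm thick pointer tip out to 54 mm; its top is 108 mm above the bench (the pointer tip's 100 mm). Under it a round disc of 44 mm diameter, top 68 mm above the bench; the box lid is at 60 mm. Its x axis is the direction of the pointer, z up.
- sanding_block_mid (a point): Bystander: brown sanding block, 37 x 74 x 27 mm, loose on the bench; the point is its centre, half-way up. To be left where it is.
- steel_cup_mid (a point): Bystander: steel mug with a handle, 79 x 108 x 78 mm, loose on the bench; the point is its centre, half-way up. To be left where it is.
- cobblers_wax_mid (a point): Bystander: dark lump of wax, 36 x 47 x 25 mm, loose on the bench; the point is its centre, half-way up. To be left where it is.
- shoe_brush_mid (a point): Bystander: wooden shoe brush, 155 x 51 x 44 mm, loose on the bench; the point is its centre, half-way up. To be left where it is.

How it is judged:
By the outcome, as a careful person would: the job done as asked, in the order asked, and still so for the second after the job is handed in, with the robot touching nothing.
It also fails if it takes over 51 s, if anything falls off the work surface, if the arm or the gripper's body presses on something with over 40 N, if the wrist force passes 120 N, or if a joint passes its speed limit or range.

## Robot

A 6-joint arm with a two-finger parallel gripper is mounted at the origin on a cart in front of the work surface, level with it; the furniture and walls round the work are solid. World frame = base frame: x ahead of the robot, y to its left, z up, the work surface at z = 0. Lengths are in m, angles in degrees, forces in N, time in s.
With the tool pointing down it reaches from about 0.4 to 0.825 m from the base axis. Payload 7 kg.
Tool frame: the origin (TCP) lies between the finger pads; the fingertips stand 25 mm ahead of it and the grasp point (between the pads) lies 6 mm ahead of it; z points along the fingers, y is the line along which they close (so a half turn about z gives the same grasp; the last joint's range is limited). The gripper opens to 88 mm and grips with 3 to 60 N. Pads are 19 mm wide; open, the fingers measure 130 mm over their backs; the gripper's body (78 mm by 193 mm) begins 47 mm behind the grasp point.
Start: joints at [-55.858, 20.546, 0.682, 0, -70.136, -16.507], TCP at [0.204, -0.643, 0.252] pointing down, gripper open.
Joint ranges: [-176.03, 176.03], [-82.01, 121.73], [-58.28, 71.71], [-173.87, 95.51], [-174.79, -0.11], [-173.66, 173.66]. Speed limits (degrees/s): [136.94, 136.94, 172.46, 180, 180, 180].

## Interface

Orientations are given as [roll, pitch, yaw] about the fixed x, y, z axes, in that order (R = Rz(yaw) Ry(pitch) Rx(roll)).
In Python, from plant import r gives the robot as it stands.
- The arm moves only by the shell command python3 -m crank 'ROWS' [FORCE]. ROWS is JSON, a list of rows, each a list of 3 entries, a list of its own where there are three numbers: the turn, a rotation vector about the tool's x, y, z in degrees, then the shift along the tool's x, y, z in cm, then the closure, from -1 (fully open) to 1 (shut). In form: [[[wx, wy, wz], [dx, dy, dz], fingers], ...]. A call has 1 to 8 rows; each row shifts and turns the commanded pose from where the row before left it, along the tool's axes as they then stand; what a row does not reach is not made up. A row lasts 1/10 s, in which the tool goes at most 50 mm and 8.59 degrees, less where a joint would pass 70% of its speed; a pose out of reach is approached as far as the arm can. A call with a gripper value outside its range is refused whole. The fingers move at their own pace and stop on an object; FORCE is the grip in N (left out, the last holds). Time passes only in rows, so rows that do not move let the fingers close. It gives the time, the measured TCP pose, the force, the opening and the grip force at its end, in the units of the state.
- r.get_state(): the state, without advancing time (a new reading comes with each control period).
- r.capture(name): name is "scene" or "top" or "wrist"; returns a dict with "color" (384x512x3 uint8, red, green, blue), "range_z" (384x512 float32, m along the optical axis (not along the pixel's ray), 0 where there is no reading), "intrinsics" (3x3 intrinsics, pixels), "world_from_camera" (4x4, takes a point from camera to world coordinates); the wrist camera has in their place "hand_eye" (4x4, takes a point from camera to tool coordinates, whose origin is the TCP and whose axes are the flange's). Camera axes: x right, y down, z forward; pixel columns grow to the right and rows downward; lengths in m; the calibration is good to about 2 mm. A picture is of the moment at which its call begins: read the wrist's pose just before it.
- r.close_job(): hands the job in; it is judged then, once.
The state is a dict: "time_s": time; "joints": joint angles; "qd": joint speeds; "joint_torque": joint torques, N m; "tcp_pos": TCP position; "eef_rot": TCP orientation; "contact_force": force on the tool from outside, world axes, zero at the start; "moment": the same for the moment, N m; "gripper_width": finger opening in m; "gripper_force": force on a finger pad.
Only numpy, scipy, OpenCV 4.12 (cv2) and the standard library are available. Lean on these libraries where they do the work, as an engineer would, in place of code of your own. Each camera call takes 0.05 s, during which the arm holds its last target. There are 200 camera calls.

## Working session

There is one attempt and no reset: what is moved stays moved. The work goes in short steps, Python scripts to look and compute and a shell command to move; the robot and the scene stay as the last step left them, time stands still between calls to the robot, and variables do not carry over. Pictures are saved under pics/ and viewed, at most 10 in all, crops included, and the job is handed in when it is done.

```bash
ls; mkdir -p pics
python3 - <<'E'
from plant import r
import cv2,numpy as np
for n in("top","scene"):
    c=r.capture(n); np.savez(f"{n}.npz",**c); cv2.imwrite(f"pics/{n}.png",cv2.resize(c["color"][:,:,::-1],(800,600),interpolation=cv2.INTER_CUBIC))
    print(c["world_from_camera"].round(3).tolist())
print(r.get_state())
E
```

```text
pics
[[-0.01, -0.999, 0.053, 0.517], [-1.0, 0.009, -0.023, -0.073], [0.022, -0.054, -0.998, 1.094], [0.0, 0.0, 0.0, 1.0]]
[[-0.728, -0.367, 0.578, -0.164], [-0.685, 0.361, -0.633, 0.705], [0.024, -0.857, -0.514, 0.738], [0.0, 0.0, 0.0, 1.0]]
{'time_s': 0.1, 'joints': array([-5.58573494e+01,  2.05858219e+01,  6.39006997e-01, -1.69678112e-02,
       -7.01328762e+01, -1.65080934e+01]), 'qd': array([ 0.00090813, -0.11031925,  0.11896342,  0.02401479, -0.01523397,
       -0.01587756]), 'joint_torque': array([-2.02739117e-03, -5.84160054e+01,  2.93750542e+01,  7.01547012e+00,
        1.01073092e-02, -7.78830713e-05]), 'tcp_pos': array([ 0.20436314, -0.64291843,  0.25073566]), 'eef_rot': array([ 1.79919061e+02, -7.35205728e-03, -1.62371215e+02]), 'contact_force': array([-0.75547167, -0.22174472,  0.14089289]), 'moment': array([-0.01798089,  0.01139415,  0.00313387]), 'gripper_force': 0.0, 'gripper_width': 0.087690027621345}
```

View pics/top.png

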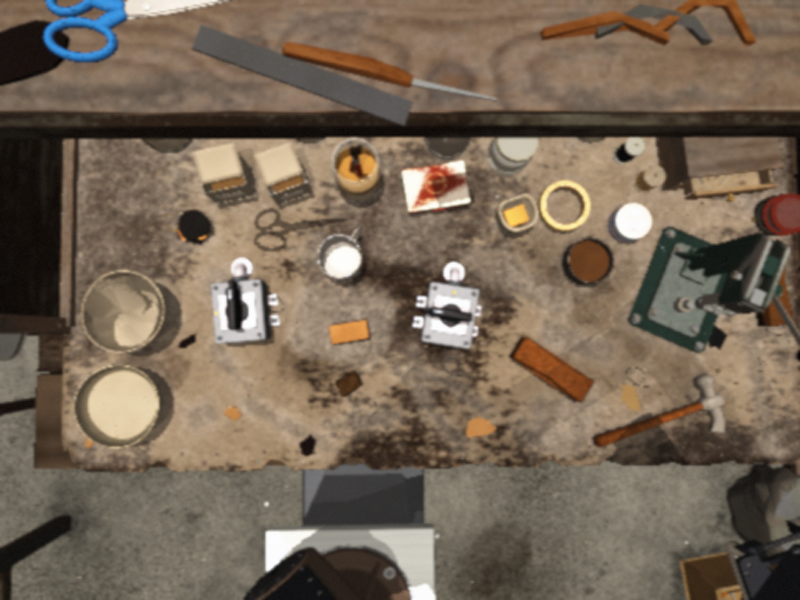

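View pics/scene.png

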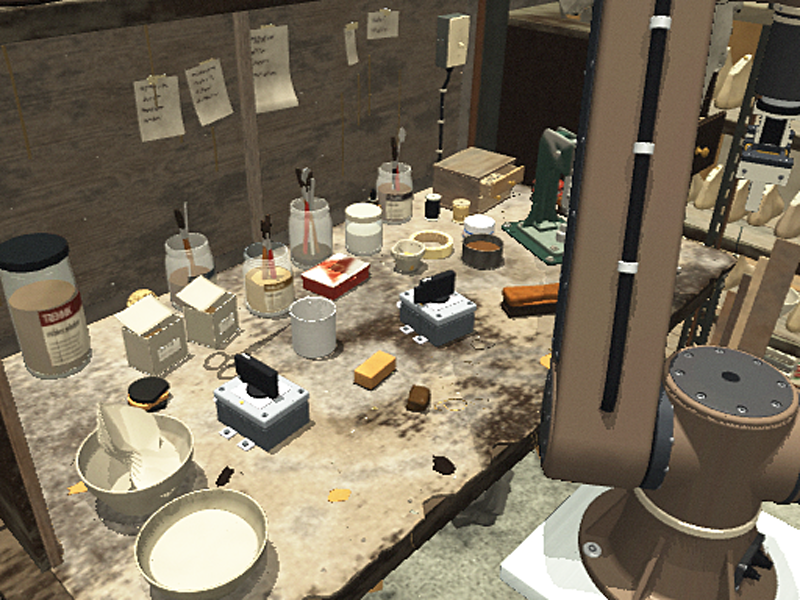

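The top view shows the left box at px (238,310), with its handle in line with the conduit (on). The right box is at (450,315), with its handle across (off). Both conduits point up in the image (+x). The mug (342,258) and sanding block (350,332) sit between the boxes. Next I'll measure the handles from depth.

```bash
cat > m.py <<'E'
import numpy as np,cv2
def cloud(c,T):
    z=c["range_z"];K=c["intrinsics"];v,u=np.indices(z.shape)
    P=np.stack([(u-K[0,2])/K[0,0]*z,(v-K[1,2])/K[1,1]*z,z],-1)
    P=P@T[:3,:3].T+T[:3,3]; P[z==0]=np.nan
    return P
def rect(P,lo,hi,m):
    s=m&(P[...,2]>lo)&(P[...,2]<hi); q=P[s]
    return len(q),[np.round(x,4) for x in cv2.minAreaRect((q[:,:2]*1000).astype(np.float32))],q[:,2].mean().round(4)
E
python3 - <<'E'
from m import *
c=dict(np.load("top.npz"));P=cloud(c,c["world_from_camera"])
for n,(x,y) in dict(L=(238,310),R=(450,315)).items():
    m=np.zeros(P.shape[:2],bool);u,v=int(x*.64),int(y*.64);m[v-30:v+30,u-30:u+30]=1
    for lo,hi in((.08,.13),(.095,.103),(.104,.12),(.05,.064),(.05,.13)): print(n,lo,rect(P,lo,hi,m))
    print(np.nanmedian(P[m][:,2]))
    cv2.imwrite(f"pics/c{n}.png",cv2.resize(c["color"][v-36:v+36,u-36:u+36,::-1],(400,400),interpolation=cv2.INTER_CUBIC))
cv2.imwrite("pics/c.png",np.hstack([cv2.imread("pics/cL.png"),cv2.imread("pics/cR.png")]))
E
```

```text
L 0.08 (237, [array([573.671 , 196.7957]), array([85.745 , 16.7326]), np.float64(0.901)], np.float64(0.1026))
L 0.095 (37, [array([574.325 , 191.6005]), array([86.4071,  8.8802]), np.float64(8.87)], np.float64(0.0993))
L 0.104 (151, [array([566.4191, 196.6816]), array([71.2396, 16.7326]), np.float64(0.901)], np.float64(0.1077))
L 0.05 (909, [array([563.3656, 197.5408]), array([111.6704,  93.3574]), np.float64(4.8489)], np.float64(0.06))
L 0.05 (1279, [array([563.3656, 197.5408]), array([111.6704,  93.3574]), np.float64(4.8489)], np.float64(0.0688))
0.002396658170053856
R 0.08 (181, [array([ 554.4122, -181.6266]), array([86.5947, 15.7913]), np.float64(79.5275)], np.float64(0.1058))
R 0.095 (20, [array([ 549.4735, -175.3296]), array([77.3501, 10.1725]), np.float64(69.3287)], np.float64(0.0996))
R 0.104 (144, [array([ 553.1505, -188.63  ]), array([72.3906, 15.6439]), np.float64(79.296)], np.float64(0.1077))
R 0.05 (913, [array([ 552.8116, -191.8038]), array([ 92.0599, 112.2579]), np.float64(80.2006)], np.float64(0.0601))
R 0.05 (1241, [array([ 553.4403, -188.0418]), array([ 99.5405, 112.3013]), np.float64(80.0964)], np.float64(0.0676))
0.002030038886617014
```

View pics/c.png

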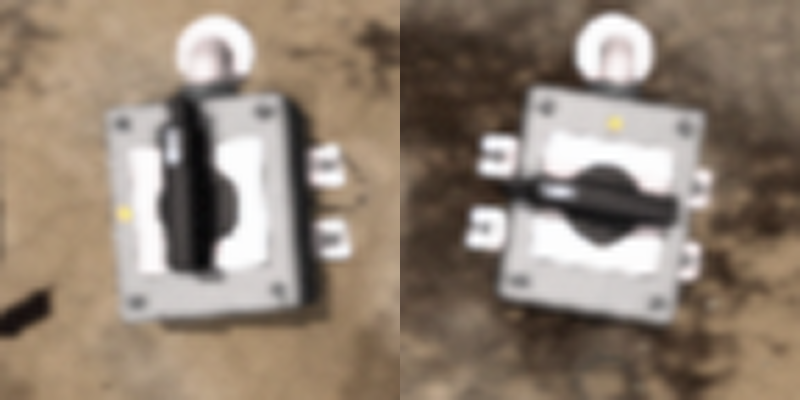

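The crops agree with the depth. Left box: centre (0.563, 0.198), yaw about 5°, handle on. Right box: centre (0.553, -0.192), yaw about -10°, handle off with its pointer to the left. I'll move above the left handle now.

```bash
python3 -m crank '[[[0,0,0],[-1.5,1.7,0],-1],[[0,0,0],[-3,3.5,0],-1],[[0,0,0],[-3,3.5,0],-1],[[0,0,0],[-3,3.5,0],-1],[[0,0,0],[-3,3.5,0],-1],[[0,0,0],[-3,3.5,0],-1],[[0,0,0],[-3,3.5,0],-1],[[0,0,0],[-3,3.5,0],-1]]' 40
python3 -m crank '[[[0,0,0],[-3,3.5,0],-1],[[0,0,0],[-3,3.5,0],-1],[[0,0,0],[-3,3.5,0],-1],[[0,0,0],[-3,3.5,0],-1],[[0,0,0],[-3,3.5,0],-1],[[0,0,0],[-3,3.5,0],-1],[[0,0,0],[-3,3.5,0],-1],[[0,0,0],[-3,3.5,0],-1]]'
python3 -m crank '[[[0,0,0],[-3,3.5,0],-1],[[0,0,0],[-3,3.5,0],-1],[[0,0,0],[-3,3.5,0],-1],[[0,0,0],[-1.5,1.7,0],-1],[[0,0,6],[0,0,0],-1],[[0,0,6.8],[0,0,0],-1],[[0,0,0],[0,0,0],-1],[[0,0,0],[0,0,0],-1]]'
```

```text
time_s: 0.9
tcp_pos: [0.3397, -0.3236, 0.2514]
eef_rot: [180.0, 0.0, -162.4]
contact_force: [1.8, 0.0, 0.2]
gripper_width: 0.0879
gripper_force: 0.0
time_s: 1.7
tcp_pos: [0.4835, 0.0161, 0.2516]
eef_rot: [180.0, 0.0, -162.3]
contact_force: [1.1, -1.0, 0.2]
gripper_width: 0.0875
gripper_force: 0.0
time_s: 2.5
tcp_pos: [0.5464, 0.1619, 0.2514]
eef_rot: [-180.0, -0.0, -175.0]
contact_force: [-0.1, -1.2, 0.4]
gripper_width: 0.0879
gripper_force: 0.0
```

```bash
cat >> m.py <<'E'
def wrist(name,cx,cy,crop=True):
    from plant import r
    from scipy.spatial.transform import Rotation as R
    s=r.get_state();c=r.capture("wrist")
    T=np.eye(4);T[:3,:3]=R.from_euler("xyz",s["eef_rot"],degrees=True).as_matrix();T[:3,3]=s["tcp_pos"]
    P=cloud(c,T@c["hand_eye"]);m=np.hypot(P[...,0]-cx,P[...,1]-cy)<.09
    print(s["time_s"],s["tcp_pos"].round(4),s["eef_rot"].round(1))
    for lo,hi in((.104,.115),(.094,.115),(.056,.064),(.056,.115)):
        try: print(lo,rect(P,lo,hi,m))
        except Exception as e: print(lo,"none")
    cv2.imwrite(f"pics/{name}.png",c["color"][:,:,::-1])
E
python3 -c "
from m import *
wrist('w1',.563,.1975)"
```

```text
2.5 [0.5464 0.1619 0.2514] [-180.   -0. -175.]
0.104 (1200, [array([563.7063, 197.7135]), array([68.6074, 16.1161]), np.float64(3.0189)], np.float64(0.1079))
0.094 (1317, [array([564.1325, 197.7233]), array([69.6327, 16.1502]), np.float64(2.9071)], np.float64(0.1072))
0.056 (6423, [array([562.5186, 197.8851]), array([110.5533,  91.5013]), np.float64(4.865)], np.float64(0.061))
0.056 (8542, [array([562.5186, 197.8851]), array([110.5533,  91.5013]), np.float64(4.865)], np.float64(0.0691))
```

View pics/w1.png

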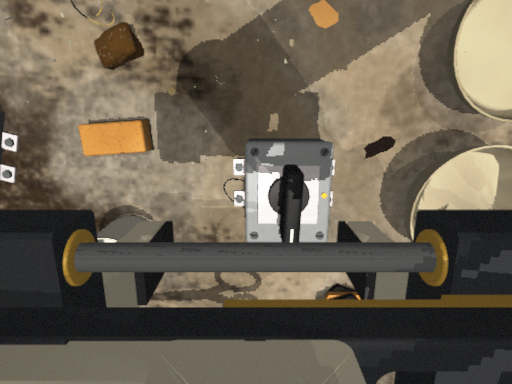

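The wrist view confirms the handle axis at about (0.5625, 0.198) with the bar in line with the conduit. The open gripper has clear space there, so I'll go down and close.

```bash
python3 -m crank '[[[0,0,0],[-0.95,1.7,0],-1],[[0,0,0],[-0.95,1.7,0],-1],[[0,0,0],[0,0,3],-1],[[0,0,0],[0,0,3],-1],[[0,0,0],[0,0,3],-1],[[0,0,0],[0,0,3],-1],[[0,0,0],[0,0,2],-1],[[0,0,0],[0,0,1.1],-1]]'
python3 -m crank '[[[0,0,0],[0,0,0],-1],[[0,0,0],[0,0,0],0.4],[[0,0,0],[0,0,0],0.4],[[0,0,0],[0,0,0],0.4],[[0,0,0],[0,0,0],0.4],[[0,0,0],[0,0,0],0.4]]'
```

```text
time_s: 3.35
tcp_pos: [0.5622, 0.1981, 0.0983]
eef_rot: [-179.9, -0.1, -175.1]
contact_force: [0.0, -0.2, -0.2]
gripper_width: 0.0877
gripper_force: 0.0
time_s: 3.95
tcp_pos: [0.5627, 0.1978, 0.1011]
eef_rot: [180.0, 0.0, -175.2]
contact_force: [0.5, -0.5, 0.1]
gripper_width: 0.0533
gripper_force: 0.0
```

Now close fully onto the bar.

```bash
python3 -m crank '[[[0,0,0],[0,0,0],1],[[0,0,0],[0,0,0],1],[[0,0,0],[0,0,0],1],[[0,0,0],[0,0,0],1],[[0,0,0],[0,0,0],1],[[0,0,0],[0,0,0],1],[[0,0,0],[0,0,0],1],[[0,0,0],[0,0,0],1]]' 40
```

```text
time_s: 4.75
tcp_pos: [0.5623, 0.1984, 0.1005]
eef_rot: [180.0, -0.0, -175.2]
contact_force: [-2.9, 4.5, 1.0]
gripper_width: 0.0158
gripper_force: 40.0
```

```bash
python3 -m crank '[[[0,0,-5],[0,0,0],1],[[0,0,-5],[0,0,0],1],[[0,0,-5],[0,0,0],1],[[0,0,-5],[0,0,0],1],[[0,0,-5],[0,0,0],1],[[0,0,0],[0,0,0],1]]'
```

```text
time_s: 5.35
tcp_pos: [0.5625, 0.1977, 0.1005]
eef_rot: [-180.0, -0.0, -150.1]
contact_force: [-2.5, 0.7, 0.6]
gripper_width: 0.0154
gripper_force: 40.0
```

```bash
python3 -m crank '[[[0,0,-6],[0,0,0],1],[[0,0,-6],[0,0,0],1],[[0,0,-6],[0,0,0],1],[[0,0,-6],[0,0,0],1],[[0,0,-6],[0,0,0],1],[[0,0,-5],[0,0,0],1],[[0,0,0],[0,0,0],1]]'
python3 -m crank '[[[0,0,-6],[0,0,0],1],[[0,0,-6],[0,0,0],1],[[0,0,-6],[0,0,0],1],[[0,0,-6],[0,0,0],1],[[0,0,-6],[0,0,0],1],[[0,0,0],[0,0,0],1],[[0,0,0],[0,0,0],1]]'
python3 -c "
from plant import r
s=r.get_state();print(s['moment'],s['joints'].round(1))"
```

```text
time_s: 6.05
tcp_pos: [0.5632, 0.197, 0.1006]
eef_rot: [-179.9, -0.0, -115.1]
contact_force: [3.5, -3.0, -2.6]
gripper_width: 0.016
gripper_force: 40.0
time_s: 6.75
tcp_pos: [0.5642, 0.1969, 0.1005]
eef_rot: [-179.9, -0.1, -85.3]
contact_force: [7.6, -4.7, -4.4]
gripper_width: 0.0157
gripper_force: 40.0
[-1.84305587 -2.84880452  0.02602564] [ 38.   21.2 -20.2   0.1 -48.5 -33.4]
```

Turned 90° at low force. Release, lift and check.

```bash
python3 -m crank '[[[0,0,0],[0,0,0],-1],[[0,0,0],[0,0,0],-1],[[0,0,0],[0,0,0],-1],[[0,0,0],[0,0,0],-1],[[0,0,0],[0,0,0],-1],[[0,0,0],[0,0,0],-1],[[0,0,0],[0,0,0],-1],[[0,0,0],[0,0,0],-1]]'
python3 -m crank '[[[0,0,0],[0,0,-1],-1],[[0,0,0],[0,0,-3],-1],[[0,0,0],[0,0,-4],-1],[[0,0,0],[0,0,-4],-1],[[0,0,0],[0,0,-3],-1],[[0,0,0],[-3,0,0],-1],[[0,0,0],[-3,0,0],-1],[[0,0,0],[0,0,0],-1]]'
python3 -c "
from m import *
wrist('w2',.563,.1975)"
```

```text
time_s: 7.55
tcp_pos: [0.5626, 0.1977, 0.1006]
eef_rot: [180.0, 0.0, -85.2]
contact_force: [-1.0, 0.6, -0.1]
gripper_width: 0.0743
gripper_force: 0.0
time_s: 8.35
tcp_pos: [0.5574, 0.2601, 0.2516]
eef_rot: [-179.9, 0.1, -85.1]
contact_force: [0.3, -0.6, -0.6]
gripper_width: 0.0875
gripper_force: 0.0
8.35 [0.5574 0.2601 0.2516] [-1.799e+02  1.000e-01 -8.510e+01]
0.104 (1580, [array([564.1118, 200.6527]), array([15.76  , 72.6424]), np.float64(5.3701)], np.float64(0.108))
0.094 (1716, [array([563.4817, 207.8381]), array([15.8502, 87.068 ]), np.float64(5.3701)], np.float64(0.1074))
0.056 (7939, [array([564.2038, 197.7989]), array([112.1802,  91.5478]), np.float64(5.0792)], np.float64(0.061))
0.056 (10465, [array([563.8502, 201.6376]), array([112.075,  99.438]), np.float64(4.8476)], np.float64(0.0692))
```

View pics/w2.png

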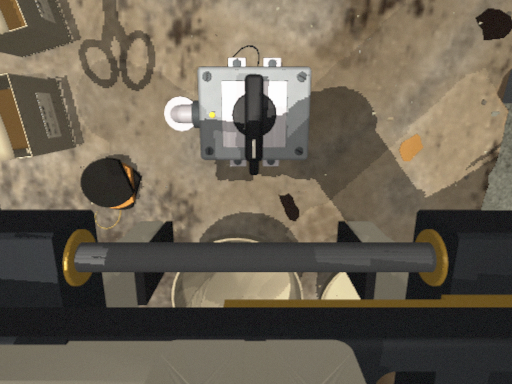

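The left isolator is off: the bar at (255,120) lies across the box at 95.4° against the box's 95.0°, so it is home. Moving to the right box.

```bash
python3 -m crank '[[[0,0,0],[2,0.2,0],-1],[[0,0,0],[4,0.3,0],-1],[[0,0,0],[4.5,0.3,0],-1],[[0,0,0],[4.5,0.3,0],-1],[[0,0,0],[4.5,0.3,0],-1],[[0,0,0],[4.5,0.3,0],-1],[[0,0,0],[4.5,0.3,0],-1],[[0,0,0],[4.5,0.3,0],-1]]'
python3 -m crank '[[[0,0,0],[4,0.2,0],-1],[[0,0,0],[2,0,0],-1],[[0,0,7.5],[0,0,0],-1],[[0,0,7.5],[0,0,0],-1],[[0,0,0],[0,0,0],-1],[[0,0,0],[0,0,0],-1]]'
python3 -c "
from m import *
wrist('w3',.553,-.192)"
```

```text
time_s: 9.2
tcp_pos: [0.5614, -0.0764, 0.2512]
eef_rot: [-180.0, -0.0, -85.2]
contact_force: [1.4, 0.1, -0.6]
gripper_width: 0.0882
gripper_force: 0.0
time_s: 9.8
tcp_pos: [0.5649, -0.134, 0.2509]
eef_rot: [-180.0, -0.0, -100.0]
contact_force: [0.6, 0.7, -0.1]
gripper_width: 0.088
gripper_force: 0.0
9.8 [ 0.5649 -0.134   0.2509] [-180.   -0. -100.]
0.104 (1551, [array([ 553.4411, -188.5993]), array([73.1   , 15.3412]), np.float64(79.7691)], np.float64(0.1081))
0.094 (1674, [array([ 554.7079, -181.5047]), array([87.5135, 15.3681]), np.float64(79.7691)], np.float64(0.1075))
0.056 (7846, [array([ 553.2482, -191.4083]), array([ 90.865 , 112.2952]), np.float64(80.0744)], np.float64(0.061))
0.056 (10368, [array([ 553.9613, -187.3132]), array([ 99.2303, 112.2574]), np.float64(80.1023)], np.float64(0.0691))
```

View pics/w3.png

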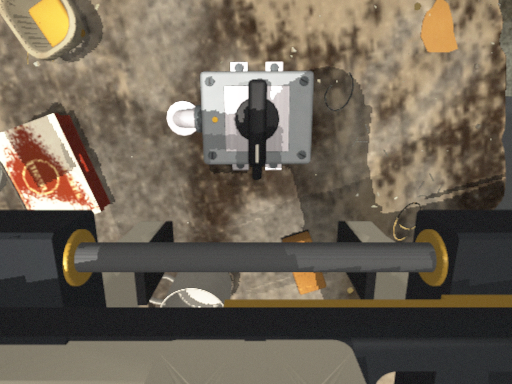

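The right handle (258,120) lies across the box, with its axis at (0.553, -0.1915), and the approach is clear.

```bash
python3 -m crank '[[[0,0,0],[2.9,0.1,0],-1],[[0,0,0],[2.95,0.1,0],-1],[[0,0,0],[0,0,3],-1],[[0,0,0],[0,0,3],-1],[[0,0,0],[0,0,3],-1],[[0,0,0],[0,0,3],-1],[[0,0,0],[0,0,2],-1],[[0,0,0],[0,0,1],-1]]'
python3 -m crank '[[[0,0,0],[0,0,0],-1],[[0,0,0],[0,0,0],1],[[0,0,0],[0,0,0],1],[[0,0,0],[0,0,0],1],[[0,0,0],[0,0,0],1]]' 40
python3 -m crank '[[[0,0,0],[0,0,0],1],[[0,0,0],[0,0,0],1],[[0,0,0],[0,0,0],1],[[0,0,0],[0,0,0],1],[[0,0,0],[0,0,0],1],[[0,0,0],[0,0,0],1],[[0,0,0],[0,0,0],1],[[0,0,0],[0,0,0],1]]'
```

```text
time_s: 10.65
tcp_pos: [0.5521, -0.1903, 0.0987]
eef_rot: [179.8, -0.0, -100.0]
contact_force: [0.2, 0.2, -0.0]
gripper_width: 0.0872
gripper_force: 0.0
time_s: 11.15
tcp_pos: [0.5536, -0.1905, 0.1014]
eef_rot: [-179.9, 0.0, -100.2]
contact_force: [0.2, 0.2, -0.4]
gripper_width: 0.0612
gripper_force: 0.0
time_s: 11.95
tcp_pos: [0.5533, -0.1905, 0.1005]
eef_rot: [-180.0, 0.0, -100.2]
contact_force: [1.4, -0.4, -1.2]
gripper_width: 0.0156
gripper_force: 40.0
```

```bash
python3 -m crank '[[[0,0,5],[0,0,0],1],[[0,0,5],[0,0,0],1],[[0,0,5],[0,0,0],1],[[0,0,5],[0,0,0],1],[[0,0,5],[0,0,0],1],[[0,0,0],[0,0,0],1]]'
python3 -m crank '[[[0,0,6],[0,0,0],1],[[0,0,6],[0,0,0],1],[[0,0,6],[0,0,0],1],[[0,0,6],[0,0,0],1],[[0,0,6],[0,0,0],1],[[0,0,5],[0,0,0],1],[[0,0,0],[0,0,0],1]]'
python3 -m crank '[[[0,0,6],[0,0,0],1],[[0,0,6],[0,0,0],1],[[0,0,6],[0,0,0],1],[[0,0,6],[0,0,0],1],[[0,0,6],[0,0,0],1],[[0,0,0],[0,0,0],1],[[0,0,0],[0,0,0],1]]'
```

```text
time_s: 12.55
tcp_pos: [0.5533, -0.1905, 0.1005]
eef_rot: [-180.0, -0.0, -125.2]
contact_force: [0.8, -1.3, -1.7]
gripper_width: 0.0157
gripper_force: 40.0
time_s: 13.25
tcp_pos: [0.5534, -0.1906, 0.1005]
eef_rot: [-180.0, 0.0, -160.1]
contact_force: [1.6, -1.6, -2.3]
gripper_width: 0.0163
gripper_force: 40.0
time_s: 13.95
tcp_pos: [0.5534, -0.1906, 0.1006]
eef_rot: [-180.0, 0.0, 170.1]
contact_force: [1.9, -2.3, -4.1]
gripper_width: 0.016
gripper_force: 40.0
```

```bash
python3 -m crank '[[[0,0,0],[0,0,0],-1],[[0,0,0],[0,0,0],-1],[[0,0,0],[0,0,0],-1],[[0,0,0],[0,0,0],-1],[[0,0,0],[0,0,0],-1],[[0,0,0],[0,0,0],-1],[[0,0,0],[0,0,0],-1],[[0,0,0],[0,0,0],-1]]'
python3 -m crank '[[[0,0,0],[0,0,-1],-1],[[0,0,0],[0,0,-3],-1],[[0,0,0],[0,0,-4],-1],[[0,0,0],[0,0,-4],-1],[[0,0,0],[0,0,-3],-1],[[0,0,0],[-3,0,0],-1],[[0,0,0],[-3,0,0],-1],[[0,0,0],[0,0,0],-1]]'
python3 -c "
from m import *
wrist('w4',.553,-.1915)"
```

```text
time_s: 14.75
tcp_pos: [0.5532, -0.1904, 0.1006]
eef_rot: [180.0, -0.0, 169.8]
contact_force: [-1.0, 0.7, -0.2]
gripper_width: 0.0741
gripper_force: 0.0
time_s: 15.55
tcp_pos: [0.6147, -0.2015, 0.2509]
eef_rot: [-180.0, 0.1, 169.8]
contact_force: [-0.3, 0.1, -0.1]
gripper_width: 0.0876
gripper_force: 0.0
15.55 [ 0.6147 -0.2015  0.2509] [-1.800e+02  1.000e-01  1.698e+02]
0.104 (1575, [array([ 555.5507, -192.239 ]), array([15.3714, 73.2935]), np.float64(80.3272)], np.float64(0.108))
0.094 (1707, [array([ 562.5703, -193.4355]), array([15.3714, 87.5353]), np.float64(80.3272)], np.float64(0.1074))
0.056 (7862, [array([ 552.5865, -191.5005]), array([ 92.0333, 111.9403]), np.float64(80.3336)], np.float64(0.061))
0.056 (10417, [array([ 552.5865, -191.5005]), array([ 92.0333, 111.9403]), np.float64(80.3336)], np.float64(0.0692))
```

View pics/w4.png

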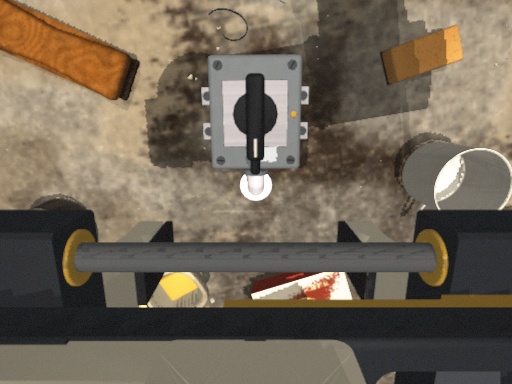

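The right handle (255,115) is in line with its conduit: bar and box are both at -9.7°, so it is fully home. The gripper is clear and the block, mug and brush are undisturbed. Handing in.

```bash
python3 -c "
from plant import r
print(r.close_job())"
```

```text
the job is handed in; nothing more can be done
None
```

The changeover is done and handed in at about 15.6 s: I turned the left isolator off first, then the right one on. Wrist-camera checks after each turn showed both handles home to within about half a degree, and nothing loose was touched.

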